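# Lock the board in the repair fixture and hover its heat sink over the processor

### The arm

A 6-joint arm with a two-finger parallel gripper is mounted at the origin on the work surface. World frame = base frame: x ahead of the robot, y to its left, z up, the work surface at z = 0. Lengths are in m, angles in degrees, forces in N, time in s.
With the tool pointing down it reaches from about 0.3 to 0.875 m from the base axis. Payload 6.4 kg.
Tool frame: the origin (TCP) lies between the finger pads; the fingertips stand 19 mm ahead of it and the grasp point (between the pads) is the TCP; z points along the fingers, y is the direction in which the jaws open and shut (so a half turn about z gives the same grasp; the last joint's range is limited). The gripper opens to 88 mm and grips with 3 to 60 N. Pads are 18 mm wide; open, the fingers measure 123 mm over their backs; the gripper's body (75 mm by 187 mm) begins 45 mm behind the grasp point.
Start: joints at [-75.132, 10.359, 92.074, -0, 77.567, -11.82], TCP at [0.258, -0.514, 0.258] pointing down, gripper open.
Joint ranges: [-171.53, 171.53], [-51.25, 118.39], [17.06, 147.69], [-65.23, 245.23], [0, 150.52], [-178.68, 178.68]. Speed limits (degrees/s): [147.25, 147.25, 172.46, 180, 180, 180].

### API

Orientations are given as a 3x3 rotation matrix whose columns are the frame's x, y, z axes.
In Python, from workcell import get_state, grab_frame, get_calibration, sign_off gives the robot as it stands.
- The arm moves only by the tool arm_command, never from a script. Its argument "targets" is a list of rows, each a list of 3 entries, a list of its own where there are three numbers: the opening, from 0 (shut) to 1 (fully open), then the shift along the tool's x, y, z in m, then the turn about the tool's z in rad. In form: [[jaw, [tx, ty, tz], spin], ...]. A call has 1 to 20 rows; each row is the pose to reach, as a shift and turn from the pose commanded when the call began, along the tool's axes at that moment; what a row does not reach only later rows make up. A row lasts 1/12 s, in which the tool goes at most 41.7 mm and 7.16 degrees, less where a joint would pass 70% of its speed; a pose out of reach is approached as far as the arm can. A call with a gripper value outside its range is refused whole. The fingers move at their own pace and stop on an object; "grip_force" is the grip in N (left out, the last holds). Time passes only in rows, so rows that repeat a pose let the fingers close. It gives the time, the measured TCP pose, the force and the opening at its end, in the units of the state.
- get_state(): the state, without advancing time (a new reading comes with each control period).
- grab_frame(name): name is "scene" or "top" or "wrist"; returns (picture, depth): 480x640x3 uint8, red, green, blue; 480x640 float32, m along the optical axis (not along the pixel's ray), 0 where there is no reading.
- get_calibration(name): a dict with "fovy" (degrees; the focal length in pixels is half the picture's height over the tangent of half this angle, whatever the lens; pixels are square), "cx", "cy" (the principal point, pixels), "camera_from_world" (4x4, takes a point from world to camera coordinates); the wrist camera has in their place "mount" (4x4, takes a point from camera to tool coordinates, whose origin is the TCP and whose axes are the flange's). Camera axes: x right, y down, z forward; pixel columns grow to the right and rows downward; lengths in m; the calibration is good to about 2 mm. A picture is of the moment at which its call begins: read the wrist's pose just before it. get_calibration takes no time and is no camera call.
- sign_off(): hands the job in, once; it reports no verdict.
The state is a dict: "t": time; "q": joint angles; "joint_vel": joint speeds; "joint_efforts": joint torques, N m; "eef_pos": TCP position; "orientation": TCP orientation; "force": force on the tool from outside, world axes, zero at the start; "wrist_torque": the same for the moment, N m; "width": finger opening in m.
Only numpy, scipy, OpenCV 4.12 (cv2) and the standard library are available. Lean on these libraries where they do the work, as an engineer would, in place of code of your own. Each camera call takes 0.05 s, during which the arm holds its last target. There are 200 camera calls.

### The job

First swing the fixture's turnbutton fully home across the edge of the circuit board so that the board is locked in. Then take the larger, oblong finned heat sink, carry it over the parts organiser without knocking into it, and finish while holding it level about a centimetre above the processor, centred on it, long side along the processor's long side, so that I can check the fit. Do not let the heat sink touch the board or fixture at any time, leave the other things on the bench where they are, and do not put the heat sink down or let go of it at the end.

Things in the scene. Friction and masses are not known exactly. Their poses are not given: they have to be found in the camera images.
- sink_center (a point): Centre (half-way up) of the heat sink to carry: bright bare aluminium, oblong, 64 mm long (own x) x 40 mm wide (own y) x 36 mm tall (own z up), 8 fins along its length standing on a 6 mm base; its two long sides are flat, firm faces to grip across the 40 mm. About 0.10 to 0.20 kg. Starts upright on the bench, left of the organiser (as the robot sees it).
- chip (a point): Centre of the top face of the processor on the circuit board: black oblong package with a silvery cap, 50 mm long (own x) x 32 mm wide (own y), 4 mm thick, top 26 mm above the bench. z up. Fixed on the board. Taller parts stand at the board's two ends: three round capacitors with tops 36 mm above the bench, 51 to 61 mm from the processor's centre along its +x, and a black socket with its top 38 mm above the bench, 77 to 91 mm along its -x.
- board_underside (a point): Centre of the underside of the loose circuit board: green, 160 mm (own x) x 130 mm (own y) x 4 mm, 0.2 kg, lying in the fixture's nest with 2 mm play, its top 22 mm above the bench. Two steel lips, tops 30 mm above the bench, hook over its +y long edge.
- nest (a point): Where the board's underside centre lies when it is properly in the nest. The fixture is a bare aluminium base plate 210 mm (x) x 200 mm (y), fixed to the bench, same axes as the board to within the play; right of the organiser.
- post (a point): Middle of the turnbutton's upright round finger post: plain steel, 12 mm diameter, 30 mm tall, from 32.5 mm to 62.5 mm above the bench. It stands near the free end of the turnbutton's flat bar (62 x 18 x 8 mm, underside 24.5 mm above the bench), 42 mm from the pivot. It can be gripped or pushed sideways.
- pivot (a point): The turnbutton's vertical pivot axis, at the height of the bar's top (32.5 mm above the bench), at the fixture's -y edge.
- turnbutton (a joint): Angle of the turnbutton, rad. 0: bar along the fixture's +x, beside the board (open). Grows counter-clockwise seen from above. 1.57: against its stop, bar along the fixture's +y and across the edge of the board (fully home). It turns with light friction (0.03 N m) and stays where it is left.
- small_sink_center (a point): Centre (half-way up) of another, smaller, square heat sink, 36 x 36 x 24 mm: leave it alone.
- organiser: Origin under the centre of the parts organiser: grey open box with five compartments in a row, 260 mm (x) x 56 mm (y) x 85 mm tall, fixed to the bench between the heat sinks and the fixture.
- spool: Metal solder spool standing upright, 52 mm diameter, 37 mm tall; origin under its centre: leave alone.
- flux: White flux bottle with black cap, 36 mm diameter, 100 mm tall, beyond the fixture; origin under its centre: leave alone.
- screwdriver: Screwdriver, 170 mm long, under 40 mm thick, origin under its middle, lying right of the fixture: leave alone.
- tape: Roll of paper tape lying flat, 60 mm diameter, 18 mm tall; origin under its centre: leave alone.
- tub: Small steel bowl for screws, 64 mm diameter, 30 mm tall; origin under its centre: leave alone.
Things that resemble listed ones, but are neither listed nor needed, are in the scene too. What is shaped like the part that bears sink_center but green is not meant.

How it is judged (in metres and radians):
On the way, in this order (a step that is already met when the one before it is completed fails the run):
1. the turnbutton is turned fully home over the board's edge (value of joint turnbutton above 1.4 rad), for 0.2 s.
2. the heat sink is lifted clear of the bench in the fingers (height (world z) of sink_center above 0.045 m and contact force between the fingers and sink above 0.5 N), for 0.2 s.
At the end, for the whole second after the job is handed in: Turnbutton at 1.4 rad or more; heat sink held still in the fingers, underside 4 to 18 mm above the processor, centres within 8 mm, long sides parallel within 0.14 rad, level within 0.12 rad, touching neither board, fixture nor organiser; board in its nest within 8 mm (value of joint turnbutton above 1.4 rad and z of sink_center in the frame of chip between 0.022 and 0.036 m and horizontal distance between sink_center and chip below 0.008 m and angle between the x axis of sink_center and the x axis of chip, either way round below 0.14 rad and angle between sink_center's own z axis and vertical below 0.12 rad and contact force between the fingers and sink above 0.5 N and contact force between sink and board below 0.05 N and contact force between sink and fixture below 0.05 N and contact force between sink and organiser below 0.05 N and linear speed of sink below 0.02 m/s and distance between board_underside and nest below 0.008 m); the arm keeps its last pose, push and grip.
It fails at once if the heat sink touches the board or fixture (contact force between sink and board above 1 N or contact force between sink and fixture above 1 N).
It fails at once if the organiser is knocked (contact force between organiser and sink above 5 N or contact force between organiser and the fingers above 5 N or contact force between organiser and the arm above 5 N).
It fails at once if another thing on the bench is moved (distance of any of small_sink_center, spool, flux, screwdriver, tape, tub from where it was at the start of the episode above 0.02 m).
It also fails if it takes over 66 s, if anything falls off the work surface, if the arm or the gripper's body presses on something with over 40 N, if the wrist force passes 120 N, or if a joint passes its speed limit or range.

## Working session

There is one attempt and no reset: what is moved stays moved. The work goes in short steps, Python scripts to look and compute and a tool call to move; the robot and the scene stay as the last step left them, time stands still between calls to the robot, and variables do not carry over. Pictures are saved under pics/ and viewed, about 8 in all and at most 12, crops included, and the job is handed in when it is done.

Besides the shell and the picture viewer there is one more tool, called after "Emit:" as name(argument=value, ...), one argument or row to a line, values as JSON. arm_command: Moves the arm, as the interface text tells. Its arguments: {"type":"object","properties":{"targets":{"type":"array"},"grip_force":{"type":"number"}},"required":["targets"]}

```bash
mkdir -p pics
cat > h.py <<'E'
import numpy as np,cv2
from workcell import *
def save(n,p,crop=None,s=1):
    if crop: p=p[crop[1]:crop[3],crop[0]:crop[2]]
    p=cv2.resize(p,None,fx=s,fy=s,interpolation=cv2.INTER_CUBIC)
    cv2.imwrite('pics/'+n+'.png',p[:,:,::-1])
def cam(name,st=None):
    c=get_calibration(name); f=240/np.tan(np.radians(c['fovy']/2))
    if 'mount' in c:
        T=np.eye(4);T[:3,:3]=np.array(st['orientation']);T[:3,3]=st['eef_pos']; W=T@np.array(c['mount'])
    else: W=np.linalg.inv(np.array(c['camera_from_world']))
    return f,c['cx'],c['cy'],W
def ray(C,uv,z):
    f,cx,cy,W=C; uv=np.atleast_2d(uv).astype(float)
    d=np.c_[(uv[:,0]-cx)/f,(uv[:,1]-cy)/f,np.ones(len(uv))]@W[:3,:3].T
    o=W[:3,3]; return o+d*((z-o[2])/d[:,2])[:,None]
def cloud(C,D):
    f,cx,cy,W=C; v,u=np.mgrid[:480,:640]
    P=np.stack([(u-cx)/f*D,(v-cy)/f*D,D],-1)@W[:3,:3].T+W[:3,3]; P[D==0]=np.nan; return P
E
python3 - <<'E'
from h import *
for n in('top','scene'):
    p,d=grab_frame(n); save(n,p); np.savez('/tmp/'+n,p=p,d=d); C=cam(n); print(n,C[0],C[1:3],C[3].round(3).tolist(),get_calibration(n).keys(),(d>0).mean())
s=get_state();print(s['t'],s['orientation'],s['width'])
E
```

```text
top 556.8697261577075 (314.95716093185644, 240.97121708010698) [[0.005, -0.996, 0.085, 0.471], [-1.0, -0.006, -0.005, 0.01], [0.005, -0.085, -0.996, 1.518], [0.0, 0.0, 0.0, 1.0]] dict_keys(['fovy', 'cx', 'cy', 'camera_from_world']) 0.995751953125
scene 455.36516670648956 (325.1141414603831, 238.62067784634445) [[-0.63, 0.567, -0.53, 1.149], [0.776, 0.442, -0.449, 0.483], [-0.02, -0.695, -0.719, 0.813], [0.0, 0.0, 0.0, 1.0]] dict_keys(['fovy', 'cx', 'cy', 'camera_from_world']) 0.9959342447916667
0.1 [[ 8.93468948e-01  4.49124794e-01 -3.98891202e-04]
 [ 4.49124856e-01 -8.93467727e-01  1.51144501e-03]
 [ 3.22431012e-04 -1.52958113e-03 -9.99998778e-01]] 0.08830773568665311
```

View pics/top.png

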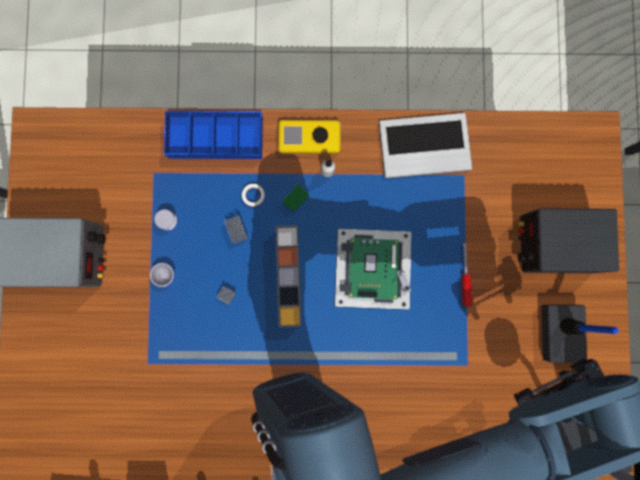

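View pics/scene.png

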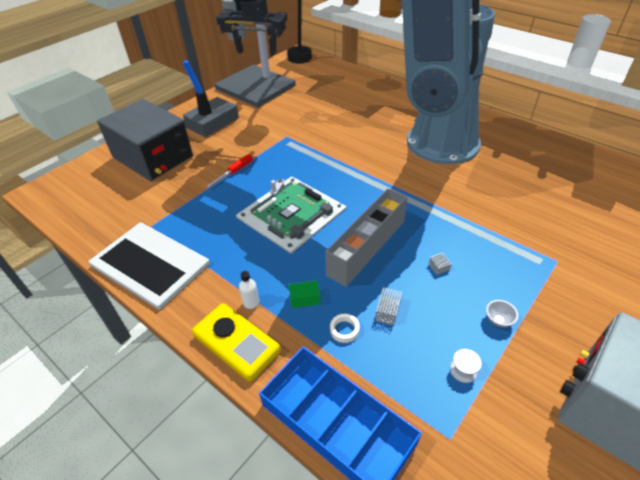

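Top view: grey oblong finned sink at (235,228), green lookalike at (296,197), small square one at (226,294), organiser at (288,277), fixture at (373,268) and flux at (328,167). The bright, bare, oblong sink at (235,228) fits the description. I'll confirm it in an enlarged crop together with the fixture.

Run:
```python
from h import *
z=np.load('/tmp/top.npz');p,d=z['p'],z['d'];C=cam('top')
a=cv2.resize(p[200:310,195:305],(0,0),fx=3.6,fy=3.6,interpolation=cv2.INTER_CUBIC)
b=cv2.resize(p[220:315,325:420],(396,396),interpolation=cv2.INTER_CUBIC)
save('crop1',np.hstack([a[:396],b]))
P=cloud(C,d)
def rect(m,n,zz):
    cs,_=cv2.findContours(m.astype(np.uint8),0,2)
    for c in sorted(cs,key=cv2.contourArea)[::-1][:4]:
        if cv2.contourArea(c)<20: continue
        r=cv2.minAreaRect(c); bx=ray(C,cv2.boxPoints(r),zz); ctr=ray(C,r[0],zz)[0]
        e=bx[1]-bx[0];g=bx[2]-bx[1]; L=e if np.linalg.norm(e)>np.linalg.norm(g) else g
        print(n,np.round(r[0],1),'ctr',ctr[:2].round(4),'sides',np.linalg.norm(e).round(4),np.linalg.norm(g).round(4),'ang',np.degrees(np.arctan2(L[1],L[0])).round(1))
Z=P[:,:,2]; roi=np.zeros(Z.shape,bool)
def R(x0,y0,x1,y1): r=np.zeros(Z.shape,bool); r[y0:y1,x0:x1]=1; return r
rect((Z>.02)&R(215,205,255,252),'sink',.036)
rect((Z>.014)&R(210,280,245,310),'small',.024)
rect((Z>.06)&R(270,215,305,340),'org',.085)
hsv=cv2.cvtColor(p,cv2.COLOR_RGB2HSV)
rect((hsv[...,0]>40)&(hsv[...,0]<85)&(hsv[...,1]>100)&R(330,220,415,315),'board',.022)
rect((hsv[...,0]>90)&(hsv[...,0]<130)&(hsv[...,1]>120)==0,'x',0) if 0 else 0
m=((hsv[...,1]<80)&(hsv[...,2]>110)&R(330,220,415,315)); rect(cv2.morphologyEx(m.astype(np.uint8),cv2.MORPH_CLOSE,np.ones((5,5))),'plate',.012)
rect((hsv[...,1]<60)&(hsv[...,2]>120)&R(358,250,382,276),'chip',.026)
hi=(Z>.045)&R(330,220,415,315); print('high px',np.argwhere(hi)[:,::-1].tolist()[:10],Z[hi][:10].round(3))
print('flux top',ray(C,(328,165),.1).round(3))
```

```text
sink [234.9 228.3] ctr [0.6294 0.2172] sides 0.0412 0.0657 ang -158.7
small [225.1 294.3] ctr [0.4535 0.2418] sides 0.036 0.0372 ang -118.5
org [287.2 275.3] ctr [0.5036 0.0739] sides 0.0572 0.2599 ang -177.5
board [373.9 268.2] ctr [ 0.5254 -0.1558] sides 0.1586 0.1297 ang -2.0
plate [373.2 268.6] ctr [ 0.5246 -0.1551] sides 0.2113 0.2046 ang -2.2
plate [370. 263.] ctr [ 0.5397 -0.1465] sides 0.0271 0.0379 ang 179.8
plate [369.5 284.9] ctr [ 0.4807 -0.1449] sides 0.0081 0.0567 ang -93.5
chip [370. 263.] ctr [ 0.5391 -0.145 ] sides 0.0268 0.0375 ang 179.8
high px [[400, 271], [401, 271], [402, 271], [403, 271], [399, 272], [400, 272], [401, 272], [402, 272], [403, 272], [404, 272]] [0.057 0.059 0.064 0.056 0.045 0.059 0.063 0.061 0.063 0.066]
flux top [[ 0.788 -0.029  0.1  ]]
```

View pics/crop1.png

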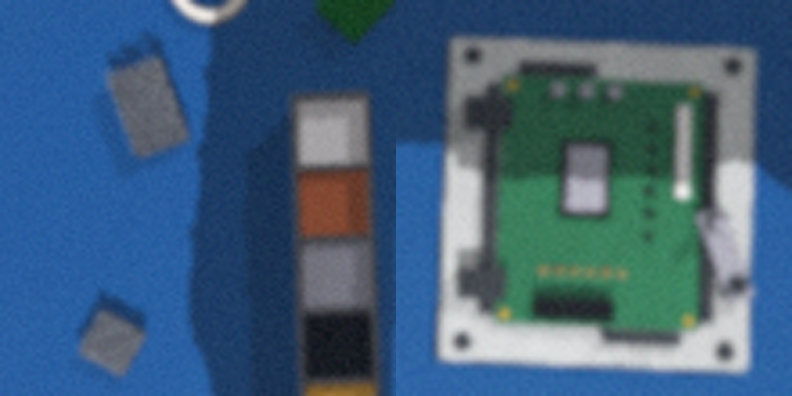

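The crop confirms the left part is bare metal and oblong with fins, and the small one is square. On the fixture, the post is at top px (402,272) and the pivot is at the bar's lower end. I'll get the post and mount numbers, then hover to look closer.

Run:
```python
from h import *
print(np.array(get_calibration('wrist')['mount']).round(3).tolist(),get_calibration('wrist')['fovy'])
d=np.load('/tmp/top.npz')['d'];P=cloud(cam('top'),d)
Q=P[220:315,380:415].reshape(-1,3);Q=Q[Q[:,2]>.05];print(len(Q),Q.mean(0).round(4),Q[:,2].max())
```

```text
[[-0.0, -0.957, -0.291, 0.074], [1.0, -0.0, -0.0, 0.0], [-0.0, -0.291, 0.957, -0.127], [0.0, 0.0, 0.0, 1.0]] 70.4185712234033
18 [ 0.5131 -0.2244  0.0613] 0.06820892665520573
```

Emit:
arm_command(
  targets=[
    [1, [0.03, -0.016, -0.003], 0],
    [1, [0.06, -0.032, -0.006], 0],
    [1, [0.09, -0.048, -0.01], 0],
    [1, [0.12, -0.064, -0.015], 0],
    [1, [0.15, -0.08, -0.02], 0],
    [1, [0.18, -0.096, -0.025], 0],
    [1, [0.21, -0.112, -0.03], 0],
    [1, [0.24, -0.128, -0.03], 0],
    [1, [0.27, -0.144, -0.03], 0],
    [1, [0.29, -0.155, -0.03], 0],
    [1, [0.29, -0.155, -0.03], 0],
    [1, [0.29, -0.155, -0.03], 0],
  ],
)

```text
t: 1.1
eef_pos: [0.448, -0.244, 0.2874]
orientation: [[0.892, 0.452, -0.001], [0.452, -0.892, 0.0], [-0.0, -0.0, -1.0]]
force: [-0.1, -0.5, 0.3]
width: 0.0878
```

Run:
```python
from h import *
s=get_state();p,d=grab_frame('wrist');C=cam('wrist',s);save('w1',p)
P=cloud(C,d);Z=P[...,2];np.savez('/tmp/w1',p=p,d=d,P=P)
m=(abs(P[...,0]-.513)<.05)&(abs(P[...,1]+.224)<.04)
h=m&(Z>.055)&(Z<.075);print('post',h.sum(),P[h].mean(0).round(4),np.argwhere(h).mean(0).round(0)[::-1],P[h].min(0).round(3),P[h].max(0).round(3))
f,cx,cy,W=C
def px(X):
    c=(np.array(X)-W[:3,3])@W[:3,:3];return (c[:2]/c[2]*f+[cx,cy]).round(0)
print('chip',px([.539,-.145,.026]),'post',px([.513,-.224,.0625]))
```

```text
post 114 [ 0.514  -0.2279  0.0621] [340. 148.] [ 0.509 -0.234  0.056] [ 0.52  -0.222  0.065]
chip [279.  88.] post [336. 147.]
```

View pics/w1.png

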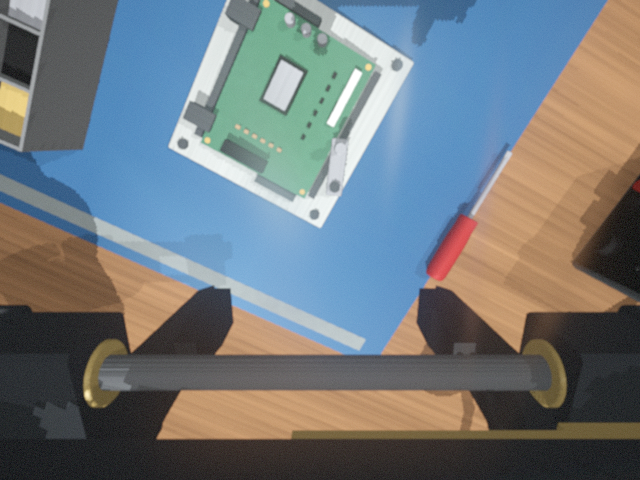

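The wrist view shows the chip at (285,84), the post top at (340,148) and the pivot screw at (335,186). Now measuring the pivot, chip and plate from it.

```bash
cat >> h.py <<'E'
def rects(C,m,zz,n,k=3,amin=50):
    cs,_=cv2.findContours(m.astype(np.uint8),0,cv2.CHAIN_APPROX_NONE)
    for c in sorted(cs,key=cv2.contourArea)[::-1][:k]:
        if cv2.contourArea(c)<amin: continue
        w=ray(C,c[:,0],zz)[:,:2]; r=cv2.minAreaRect((w*1000).astype(np.float32)); b=cv2.boxPoints(r)
        e,g=b[1]-b[0],b[2]-b[1]; L=e if np.linalg.norm(e)>np.linalg.norm(g) else g
        print(n,c[:,0].mean(0).round(0),'ctr mm',np.round(r[0],1),'size',np.round(r[1],1),'long ang',round(np.degrees(np.arctan2(L[1],L[0]))%180,1))
E
python3 - <<'E'
from h import *
s=get_state();C=cam('wrist',s);z=np.load('/tmp/w1.npz');p,P=z['p'],z['P']
print('pivot',ray(C,(335,186),.0345).round(4))
hsv=cv2.cvtColor(p,cv2.COLOR_RGB2HSV)
def R(x0,y0,x1,y1): r=np.zeros((480,640),bool); r[y0:y1,x0:x1]=1; return r
rects(C,(hsv[...,1]<70)&(hsv[...,2]>120)&R(255,50,312,120),.026,'cap',1)
g=(hsv[...,0]>45)&(hsv[...,0]<85)&(hsv[...,1]>80)
rects(C,(~g)&R(257,52,312,118),.026,'chip',2)
rects(C,g,.022,'board',1)
rects(C,(hsv[...,2]<90)&R(325,178,345,196),.0345,'pivot',2,5)
E
```

```text
pivot [[ 0.4752 -0.2439  0.0345]]
cap [283.  85.] ctr mm [ 542.4 -148. ] size [27.4 44.4] long ang 177.1
chip [286.  79.] ctr mm [ 543.  -148.5] size [62.8 57.9] long ang 26.1
board [280.  41.] ctr mm [ 577.9 -131.1] size [73.2 61.6] long ang 88.4
```

Pivot-to-post distance is 42 mm, which matches, and the bar is at about 22° world (θ≈0.43). Descending over the post.

Emit:
arm_command(
  targets=[
    [0.6, [0.033, 0.008, 0.02], 0],
    [0.6, [0.066, 0.0155, 0.04], 0],
    [0.6, [0.066, 0.0155, 0.07], 0],
    [0.6, [0.066, 0.0155, 0.1], 0],
    [0.6, [0.066, 0.0155, 0.13], 0],
    [0.6, [0.066, 0.0155, 0.16], 0],
    [0.6, [0.066, 0.0155, 0.185], 0],
    [0.6, [0.066, 0.0155, 0.205], 0],
    [0.6, [0.066, 0.0155, 0.22], 0],
    [0.6, [0.066, 0.0155, 0.227], 0],
    [0.6, [0.066, 0.0155, 0.227], 0],
    [0.6, [0.066, 0.0155, 0.227], 0],
  ],
  grip_force=6,
)

```text
t: 2.15
eef_pos: [0.5134, -0.2302, 0.0609]
orientation: [[0.894, 0.448, -0.0], [0.448, -0.894, -0.0], [-0.0, -0.0, -1.0]]
force: [-0.0, 0.0, 0.5]
width: 0.0525
```

Emit:
arm_command(
  targets=[
    [0.05, [0, 0, 0], 0],
    [0.05, [0, 0, 0], 0],
    [0.05, [0, 0, 0], 0],
    [0.05, [0, 0, 0], 0],
    [0.05, [0, 0, 0], 0],
    [0.05, [0, 0, 0], 0],
    [0.05, [0, 0, 0], 0],
    [0.05, [0, 0, 0], 0],
  ],
  grip_force=6,
)

```text
t: 2.82
eef_pos: [0.5138, -0.2291, 0.0609]
orientation: [[0.893, 0.449, 0.0], [0.449, -0.893, -0.0], [0.0, 0.0, -1.0]]
force: [-1.4, 0.5, 1.3]
width: 0.0116
```

Run:
```python
from h import *
s=get_state();R=np.array(s['orientation']);print(s['t'],s['eef_pos'],s['width'],s['force'])
pv=np.array([.4752,-.2439]);a0=np.radians(22.3)
p0=.042*np.array([np.cos(a0),np.sin(a0)])
for D in (8,16,24,32,40,48,56,62,66,68):
    a=a0+np.radians(D);d=np.r_[.042*np.array([np.cos(a),np.sin(a)])-p0,0]
    print(D,(R.T@d).round(4),-np.radians(D).round(3))
```

```text
2.8167 [ 0.51379881 -0.22912812  0.06088976] 0.01156892675090238 [-1.35239597  0.52636464  1.32095901]
8 [ 0.     -0.0059 -0.    ] -0.14
16 [-0.0007 -0.0117 -0.    ] -0.279
24 [-0.0023 -0.0173 -0.    ] -0.419
32 [-0.0047 -0.0227 -0.    ] -0.559
40 [-0.0077 -0.0277 -0.    ] -0.698
48 [-0.0115 -0.0322 -0.    ] -0.838
56 [-0.0158 -0.0361 -0.    ] -0.977
62 [-0.0194 -0.0387 -0.    ] -1.082
66 [-0.0219 -0.0402 -0.    ] -1.152
68 [-0.0232 -0.0408 -0.    ] -1.187
```

The post is gripped (12 mm), so I'll swing it.

Emit:
arm_command(
  targets=[
    [0.05, [0, -0.003, 0], -0.07],
    [0.05, [0, -0.006, 0], -0.14],
    [0.05, [-0.0003, -0.009, 0], -0.21],
    [0.05, [-0.0007, -0.0117, 0], -0.28],
    [0.05, [-0.0014, -0.0145, 0], -0.35],
    [0.05, [-0.0023, -0.0173, 0], -0.42],
    [0.05, [-0.0034, -0.02, 0], -0.49],
    [0.05, [-0.0047, -0.0227, 0], -0.56],
    [0.05, [-0.0061, -0.0252, 0], -0.63],
    [0.05, [-0.0077, -0.0277, 0], -0.7],
    [0.05, [-0.0095, -0.03, 0], -0.77],
    [0.05, [-0.0115, -0.0322, 0], -0.84],
    [0.05, [-0.0136, -0.0342, 0], -0.91],
    [0.05, [-0.0158, -0.0361, 0], -0.98],
    [0.05, [-0.0194, -0.0387, 0], -1.08],
    [0.05, [-0.0212, -0.0398, 0], -1.12],
    [0.05, [-0.0212, -0.0398, 0], -1.12],
  ],
)

```text
t: 4.23
eef_pos: [0.4771, -0.2022, 0.0609]
orientation: [[-0.017, 1.0, 0.001], [1.0, 0.017, 0.001], [0.001, 0.001, -1.0]]
force: [1.3, 5.1, 1.5]
width: 0.0118
```

Emit:
arm_command(
  targets=[
    [0.05, [0, -0.001, 0], 0],
    [0.05, [0, -0.002, 0], 0],
    [0.05, [0, -0.003, 0], 0],
    [0.05, [0, -0.003, 0], 0],
  ],
)

```text
t: 4.57
eef_pos: [0.4762, -0.2023, 0.0611]
orientation: [[-0.014, 1.0, 0.005], [1.0, 0.014, 0.001], [0.001, 0.005, -1.0]]
force: [12.0, 6.3, -3.4]
width: 0.0124
```

It is against the stop (12 N tangential). Releasing and rising.

Emit:
arm_command(
  targets=[
    [0.05, [0, 0.001, 0], 0],
    [0.4, [0, 0.001, 0], 0],
    [0.4, [0, 0.001, 0], 0],
    [0.4, [0, 0.001, 0], 0],
    [0.4, [0, 0.001, 0], 0],
    [0.4, [0, 0.001, -0.02], 0],
    [0.4, [0, 0.001, -0.05], 0],
    [0.4, [0, 0.001, -0.08], 0],
    [0.6, [0, 0.001, -0.11], 0],
    [0.8, [0.01, 0.01, -0.14], 0],
    [1, [0.03, 0.03, -0.17], 0],
    [1, [0.03, 0.04, -0.19], 0],
    [1, [0.03, 0.04, -0.19], 0],
    [1, [0.03, 0.04, -0.19], 0],
  ],
)

```text
t: 5.73
eef_pos: [0.514, -0.1729, 0.2516]
orientation: [[-0.016, 1.0, 0.002], [1.0, 0.016, -0.002], [-0.002, 0.002, -1.0]]
force: [-0.0, -0.1, -0.8]
width: 0.0732
```

Run:
```python
from h import *
s=get_state();p,d=grab_frame('wrist');C=cam('wrist',s);save('w2',p)
P=cloud(C,d);Z=P[...,2];np.savez('/tmp/w2',p=p,P=P);print(s['eef_pos'],s['t'])
h=(abs(P[...,0]-.48)<.05)&(abs(P[...,1]+.2)<.04)&(Z>.055)&(Z<.075);print('post',h.sum(),P[h].mean(0).round(4))
hsv=cv2.cvtColor(p,cv2.COLOR_RGB2HSV)
near=(abs(P[...,0]-.542)<.035)&(abs(P[...,1]+.148)<.03)
m=(hsv[...,1]<70)&(hsv[...,2]>110)&near; rects(C,m,.026,'cap',2)
g=(hsv[...,0]>40)&(hsv[...,0]<90)&(hsv[...,1]>80)
rects(C,~g&near,.026,'chip',2); rects(C,cv2.morphologyEx(g.astype(np.uint8),cv2.MORPH_CLOSE,np.ones((25,25))),.022,'board',1)
```

```text
[ 0.5139604  -0.17293957  0.2516132 ] 5.7333
post 132 [ 0.4763 -0.1993  0.0615]
cap [354. 189.] ctr mm [ 542.8 -146.9] size [27. 44.] long ang 178.0
chip [457. 400.] ctr mm [ 709.9 -396.5] size [478.5 289.5] long ang 0.8
chip [365. 189.] ctr mm [ 545.8 -147.4] size [60.9 58.8] long ang 0.3
board [ 72. 412.] ctr mm [ 195.1 -421.8] size [256.4 263.3] long ang 90.8
```

View pics/w2.png

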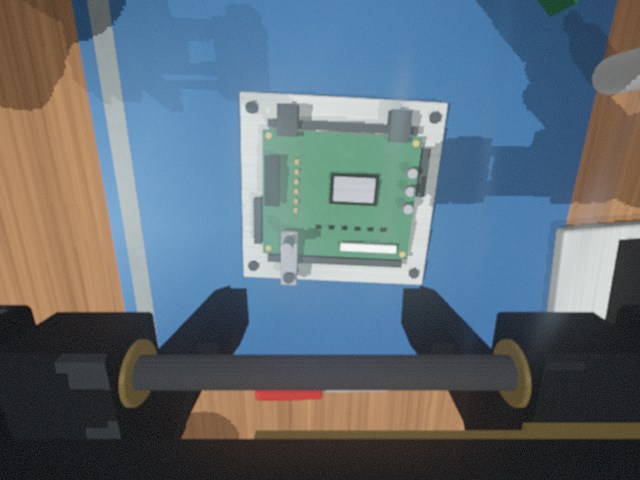

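The bar is now square across the board's edge at (289,258) with the board in its nest, and the chip is at (354,189). Moving on to hover over the sink.

Emit:
arm_command(
  targets=[
    [1, [0.027, 0.008, -0.01], 0.08],
    [1, [0.054, 0.015, -0.02], 0.17],
    [1, [0.081, 0.023, -0.03], 0.26],
    [1, [0.108, 0.03, -0.03], 0.35],
    [1, [0.135, 0.038, -0.03], 0.44],
    [1, [0.162, 0.046, -0.03], 0.53],
    [1, [0.189, 0.054, -0.03], 0.62],
    [1, [0.216, 0.062, -0.03], 0.71],
    [1, [0.243, 0.07, -0.03], 0.8],
    [1, [0.27, 0.077, -0.03], 0.89],
    [1, [0.297, 0.085, -0.03], 0.98],
    [1, [0.324, 0.092, -0.02], 1.07],
    [1, [0.35, 0.1, -0.01], 1.16],
    [1, [0.37, 0.105, 0], 1.22],
    [1, [0.376, 0.107, 0], 1.22],
    [1, [0.376, 0.107, 0], 1.22],
    [1, [0.376, 0.107, 0], 1.22],
  ],
)

```text
t: 7.2
eef_pos: [0.6142, 0.2038, 0.2496]
orientation: [[0.933, 0.359, -0.002], [0.359, -0.933, -0.001], [-0.002, 0.0, -1.0]]
force: [1.4, -0.8, -0.5]
width: 0.0884
```

Run:
```python
from h import *
s=get_state();p,d=grab_frame('wrist');C=cam('wrist',s);save('w3',p)
P=cloud(C,d);Z=P[...,2];np.savez('/tmp/w3',p=p,P=P);print(s['eef_pos'],s['t'],np.round(s['orientation'],3).tolist())
near=(abs(P[...,0]-.629)<.06)&(abs(P[...,1]-.217)<.06)
m=near&(Z>.02)&(Z<.06); rects(C,m,.036,'sink',2); print(np.nanpercentile(Z[m],[5,50,95]))
m=near&(Z>.031)&(Z<.06); rects(C,m,.036,'sinktop',2)
```

```text
[0.61421461 0.20384802 0.24956244] 7.2 [[0.933, 0.359, -0.002], [0.359, -0.933, -0.001], [-0.002, 0.0, -1.0]]
sink [301. 195.] ctr mm [624.2 233.3] size [64.3  3. ] long ang 19.9
sink [338. 195.] ctr mm [637.7 198.2] size [64.3  2. ] long ang 21.6
[0.02588936 0.03560398 0.03695003]
sinktop [301. 195.] ctr mm [623.8 233.1] size [63.4  2.3] long ang 21.0
sinktop [322. 195.] ctr mm [631.5 213. ] size [63.4  2. ] long ang 20.9
```

View pics/w3.png

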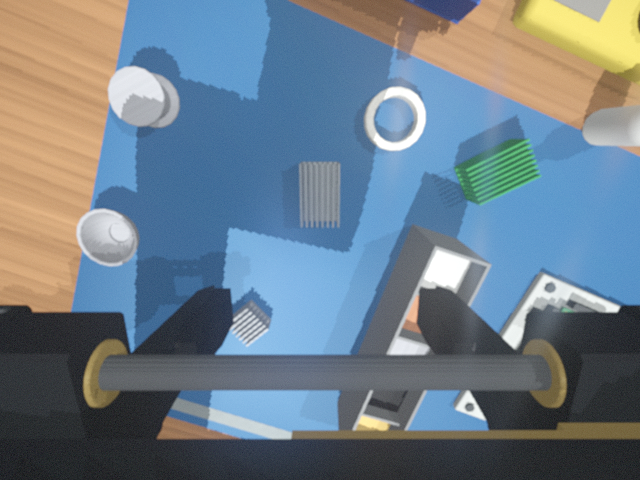

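The sink at (319,195) is aluminium with fins along its length, aligned with the tool. Its centre is (0.631, 0.216), and the fin spacing gives 40 mm, which matches. Descending with a lateral correction.

Emit:
arm_command(
  targets=[
    [1, [0.01, -0.0026, 0.02], 0],
    [1, [0.02, -0.0052, 0.045], 0],
    [1, [0.02, -0.0052, 0.075], 0],
    [1, [0.02, -0.0052, 0.105], 0],
    [1, [0.02, -0.0052, 0.135], 0],
    [1, [0.02, -0.0052, 0.16], 0],
    [1, [0.02, -0.0052, 0.18], 0],
    [1, [0.02, -0.0052, 0.2], 0],
    [1, [0.02, -0.0052, 0.215], 0],
    [1, [0.02, -0.0052, 0.224], 0],
    [1, [0.02, -0.0052, 0.224], 0],
    [1, [0.02, -0.0052, 0.224], 0],
  ],
)

```text
t: 8.25
eef_pos: [0.6319, 0.2164, 0.0272]
orientation: [[0.934, 0.357, 0.0], [0.357, -0.934, 0.0], [0.0, 0.0, -1.0]]
force: [-1.0, -0.2, 0.7]
width: 0.0883
```

Emit:
arm_command(
  targets=[
    [0.3, [0, 0, 0], 0],
    [0.3, [0, 0, 0], 0],
    [0.3, [0, 0, 0], 0],
    [0.3, [0, 0, 0], 0],
    [0.3, [0, 0, 0], 0],
    [0.3, [0, 0, 0], 0],
    [0.3, [0, 0, 0], 0],
    [0.3, [0, 0, 0], 0],
    [0.3, [0, 0, 0], 0],
  ],
  grip_force=25,
)

```text
t: 9.0
eef_pos: [0.6316, 0.2169, 0.0267]
orientation: [[0.934, 0.358, -0.0], [0.358, -0.934, -0.0], [-0.0, 0.0, -1.0]]
force: [-1.3, 0.1, 0.3]
width: 0.04
```

Gripped at 40.0 mm. Lifting.

Emit:
arm_command(
  targets=[
    [0.3, [0, 0, -0.005], 0],
    [0.3, [0, 0, -0.015], 0],
    [0.3, [0, 0, -0.03], 0],
    [0.3, [0, 0, -0.05], 0],
    [0.3, [0, 0, -0.075], 0],
    [0.3, [0, 0, -0.1], 0],
    [0.3, [0, 0, -0.125], 0],
    [0.3, [0, 0, -0.15], 0],
    [0.3, [0, 0, -0.165], 0],
    [0.3, [0, 0, -0.175], 0],
    [0.3, [0, 0, -0.175], 0],
    [0.3, [0, 0, -0.175], 0],
  ],
)

```text
t: 10.0
eef_pos: [0.6317, 0.217, 0.2025]
orientation: [[0.934, 0.358, 0.001], [0.358, -0.934, 0.0], [0.001, 0.0, -1.0]]
force: [-0.2, 0.9, -0.9]
width: 0.0395
```

Run:
```python
from h import *
s=get_state();p,d=grab_frame('wrist');save('w4',p);C=cam('wrist',s)
T=np.eye(4);T[:3,:3]=s['orientation'];T[:3,3]=s['eef_pos'];P=(cloud(C,d)-T[:3,3])@T[:3,:3]
np.savez('/tmp/w4',P=P,p=p)
m=(abs(P[...,0])<.06)&(abs(P[...,1])<.022)&(P[...,2]>-.03)&(P[...,2]<.04)
print(m.sum(),np.percentile(P[m],[1,50,99],axis=0).round(4).tolist(),s['eef_pos'],s['width'],s['force'])
X=np.r_[s['eef_pos']];R=T[:3,:3]
d=np.array([.5425,-.1475,.2016])-X;print('to chip, tool axes',(R.T@d).round(4),'yaw',np.degrees(np.arctan2(R[1,0],R[0,0])))
```

```text
13666 [[-0.0315, -0.0212, -0.0252], [0.0094, -0.0001, -0.0016], [0.0312, 0.0214, 0.0248]] [0.63166861 0.21698702 0.2024578 ] 0.03953753193401695 [-0.15862803  0.90692106 -0.8739885 ]
to chip, tool axes [-0.2137  0.3085  0.0007] yaw 20.961318555630925
```

View pics/w4.png

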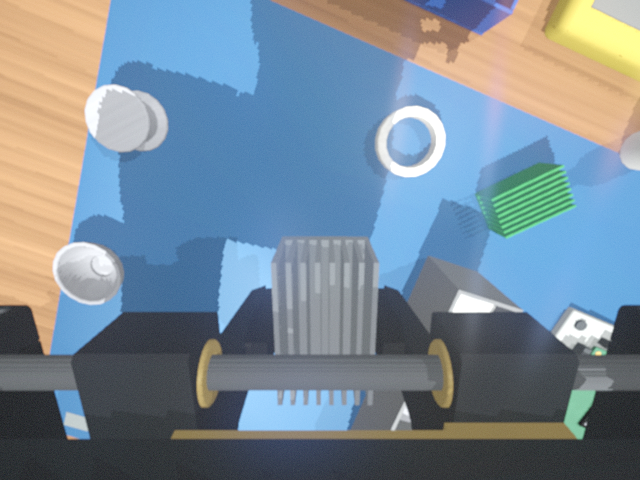

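The sink is held level and is centred along the jaws to within 0.5 mm. Carrying it over the organiser, with its underside at about 0.175 m.

Emit:
arm_command(
  targets=[
    [0.3, [-0.005, 0.008, 0], 0],
    [0.3, [-0.015, 0.022, 0], 0.02],
    [0.3, [-0.03, 0.043, 0], 0.05],
    [0.3, [-0.047, 0.068, 0], 0.08],
    [0.3, [-0.065, 0.094, 0], 0.12],
    [0.3, [-0.083, 0.12, 0], 0.15],
    [0.3, [-0.101, 0.146, 0], 0.19],
    [0.3, [-0.119, 0.172, 0], 0.23],
    [0.3, [-0.137, 0.198, 0], 0.27],
    [0.3, [-0.155, 0.224, 0], 0.31],
    [0.3, [-0.172, 0.249, 0], 0.35],
    [0.3, [-0.187, 0.271, 0], 0.38],
    [0.3, [-0.2, 0.289, 0], 0.407],
    [0.3, [-0.209, 0.302, 0], 0.407],
    [0.3, [-0.2137, 0.3085, 0], 0.407],
    [0.3, [-0.2137, 0.3085, 0], 0.407],
    [0.3, [-0.2137, 0.3085, 0], 0.407],
  ],
)

```text
t: 11.47
eef_pos: [0.5418, -0.1474, 0.2009]
orientation: [[0.999, -0.042, -0.001], [-0.042, -0.999, 0.001], [-0.001, -0.001, -1.0]]
force: [-0.3, 0.4, -1.2]
width: 0.0399
```

Emit:
arm_command(
  targets=[
    [0.3, [0, 0, 0.015], 0],
    [0.3, [0, 0, 0.035], 0],
    [0.3, [0, 0, 0.055], 0],
    [0.3, [0, 0, 0.075], 0],
    [0.3, [0, 0, 0.09], 0],
    [0.3, [0, 0, 0.1], 0],
    [0.3, [0, 0, 0.1], 0],
    [0.3, [0, 0, 0.1], 0],
  ],
)

```text
t: 12.13
eef_pos: [0.5424, -0.1467, 0.1015]
orientation: [[0.999, -0.04, -0.001], [-0.04, -0.999, 0.001], [-0.001, -0.001, -1.0]]
force: [0.2, 0.3, -1.1]
width: 0.0396
```

Run:
```python
from h import *
s=get_state();print(s['eef_pos'],np.round(s['orientation'],3).tolist(),s['width'],s['force'])
p,d=grab_frame('wrist');ps,ds=grab_frame('scene');np.savez('/tmp/e1',p=p,d=d)
a=cv2.resize(p,(480,360));b=cv2.resize(ps[160:260,220:360],(480,343),interpolation=cv2.INTER_CUBIC)
save('e1',np.vstack([a,b[:240]]) if 0 else np.hstack([cv2.resize(p,(400,300)),cv2.resize(ps[150:270,210:370],(400,300),interpolation=cv2.INTER_CUBIC)]))
C=cam('wrist',s);P=cloud(C,d);h=(abs(P[...,0]-.48)<.05)&(abs(P[...,1]+.2)<.03)&(P[...,2]>.055)&(P[...,2]<.075);print('post',h.sum(),P[h].mean(0).round(4) if h.any() else 0)
```

```text
[ 0.54235828 -0.14673106  0.10147831] [[0.999, -0.04, -0.001], [-0.04, -0.999, 0.001], [-0.001, -0.001, -1.0]] 0.039563607276164654 [ 0.15240083  0.27301257 -1.14028016]
post 0 0
```

View pics/e1.png

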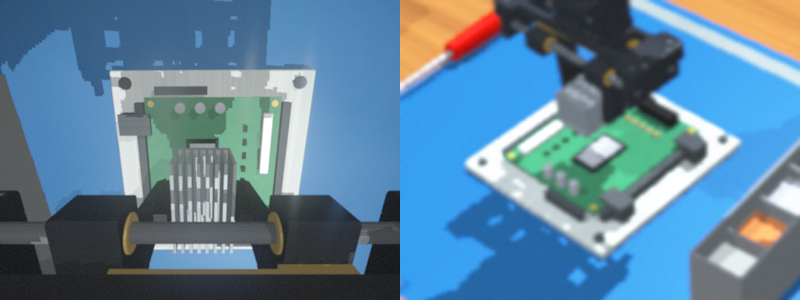

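The sink hangs above the board, just in front of the chip in both views (wrist: chip's front edge at (203,143)). Before lowering, I'll check its offset numerically in the fixed scene view.

Run:
```python
from h import *
p,d=grab_frame('scene');C=cam('scene');P=cloud(C,d)
hsv=cv2.cvtColor(p,cv2.COLOR_RGB2HSV)
near=(abs(P[...,0]-.542)<.03)&(abs(P[...,1]+.147)<.03)&(abs(P[...,2]-.026)<.012)
rects(C,near&(hsv[...,1]<70)&(hsv[...,2]>110),.026,'cap scene',1,10)
m=(abs(P[...,0]-.542)<.045)&(abs(P[...,1]+.147)<.035)&(P[...,2]>.06)&(P[...,2]<.12)&(hsv[...,2]>90)
print('sink',m.sum(),np.percentile(P[m],[3,50,97],axis=0).round(3).tolist())
f,cx,cy,W=C
for X in([.5425,-.148,.026],[.5424,-.1467,.093],[.5424+.032,-.148,.075]):
    c=(np.array(X)-W[:3,3])@W[:3,:3];print(X,(c[:2]/c[2]*f+[cx,cy]).round(1))
# top-down check of chip via wrist front edge: dark package +x edge
z=np.load('/tmp/e1.npz');s=get_state();Cw=cam('wrist',s)
Pw=cloud(Cw,z['d']);g=cv2.cvtColor(z['p'],cv2.COLOR_RGB2HSV)
m=(abs(Pw[...,2]-.026)<.006)&(abs(Pw[...,0]-.56)<.03)&(abs(Pw[...,1]+.147)<.035)&(g[...,2]<75)&(g[...,1]<130)
print('pkg edge',m.sum(),np.percentile(Pw[m],[2,98],axis=0).round(4).tolist() if m.any() else 0)
```

```text
cap scene [289. 210.] ctr mm [ 546.  -146.1] size [30.5 45.5] long ang 177.6
sink 352 [[0.544, -0.168, 0.076], [0.569, -0.144, 0.104], [0.578, -0.126, 0.113]]
[0.5425, -0.148, 0.026] [289.6 208.9]
[0.5424, -0.1467, 0.093] [288. 189.]
[0.5744, -0.148, 0.075] [279.4 201.1]
pkg edge 187 [[0.5655, -0.1612, 0.026], [0.5692, -0.1411, 0.0287]]
```

All views agree: package edge gives x≈0.543, and the scene bias is the same for sink and chip. Lowering 39 mm to about 10 mm clearance.

Emit:
arm_command(
  targets=[
    [0.3, [0.001, 0, 0.006], 0],
    [0.3, [0.001, 0, 0.014], 0],
    [0.3, [0.001, 0, 0.022], 0],
    [0.3, [0.001, 0, 0.029], 0],
    [0.3, [0.001, 0, 0.035], 0],
    [0.3, [0.001, 0, 0.038], 0],
    [0.3, [0.001, 0, 0.038], 0],
    [0.3, [0.001, 0, 0.038], 0],
    [0.3, [0.001, 0, 0.038], 0],
    [0.3, [0.001, 0, 0.038], 0],
    [0.3, [0.001, 0, 0.038], 0],
  ],
)

```text
t: 13.2
eef_pos: [0.5437, -0.1478, 0.0641]
orientation: [[0.999, -0.041, 0.001], [-0.041, -0.999, -0.0], [0.001, 0.0, -1.0]]
force: [1.2, 0.0, -1.9]
width: 0.04
```

Run:
```python
from h import *
s=get_state();print(s['t'],s['eef_pos'],np.round(s['orientation'],3).tolist(),s['width'],s['force'],np.abs(s['joint_vel']).max())
p,d=grab_frame('wrist');T=np.eye(4);T[:3,:3]=s['orientation'];T[:3,3]=s['eef_pos'];W=cloud(cam('wrist',s),d);P=(W-T[:3,3])@T[:3,:3]
m=(abs(P[...,0])<.06)&(abs(P[...,1])<.022)&(P[...,2]>-.03)&(P[...,2]<.03)
print(np.percentile(P[m],[1,50,99],axis=0).round(4).tolist())
ps,ds=grab_frame('scene');pt,dt=grab_frame('top')
Q=cloud(cam('scene'),ds);f,cx,cy,_=cam('scene')
for z0,z1 in((.03,.05),(.05,.08)):
    h=(abs(Q[...,0]-.478)<.02)&(abs(Q[...,1]+.2)<.02)&(Q[...,2]>z0)&(Q[...,2]<z1);print('post scene',h.sum(),Q[h].mean(0).round(3) if h.any() else 0)
b=lambda i,x0,y0,x1,y1:cv2.resize(i[y0:y1,x0:x1],(400,300),interpolation=cv2.INTER_CUBIC)
save('e2',np.hstack([b(ps,230,155,350,245),b(pt,310,210,438,306)]))
```

```text
13.2 [ 0.54367173 -0.14776245  0.06413985] [[0.999, -0.041, 0.001], [-0.041, -0.999, -0.0], [0.001, 0.0, -1.0]] 0.039965755302296097 [ 1.19970690e+00  6.95492372e-05 -1.86874883e+00] 0.10076268710788766
[[-0.0313, -0.0213, -0.0253], [0.0116, -0.0002, 0.001], [0.0582, 0.0216, 0.0291]]
post scene 8 [ 0.482 -0.214  0.033]
post scene 0 0
```

View pics/e2.png

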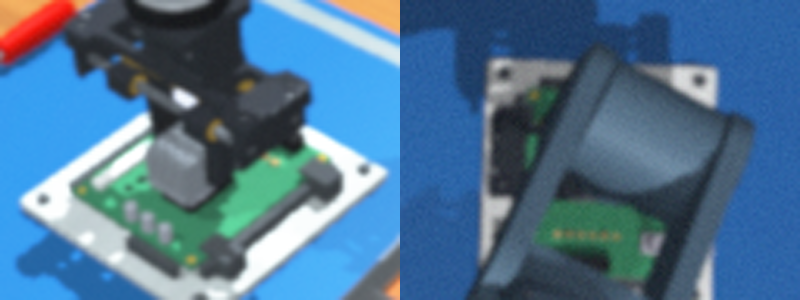

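The sink is directly over the processor, and the post is visible at home in the top view at (652,242). Underside clearance is about 11 mm. Handing in.

```bash
python3 -c "
from workcell import *
print(sign_off()); s=get_state(); print(s['t'],s['eef_pos'],s['width'])"
```

```text
the job is handed in; nothing more can be done
None
the job is handed in; nothing more can be done
```

I swung the turnbutton home, then carried the oblong aluminium heat sink over the organiser. It is now held level above the processor, and the job was handed in at about 13 s. No verdict was reported.

- **Turnbutton:** I gripped the post and turned it until it met the stop with about 12 N. The gripped post position puts the bar at about 1.57 rad, and a wrist picture then showed it square across the board's edge.
- **Heat sink:** It is gripped at 40.0 mm with a 25 N grip setting. The underside is about 11 mm above the processor, and the centres agree to about 2 mm. The long sides are parallel to about 1°, the tool is level within 0.1°, and the outside force reads only about 2 N.
- **Checks that disagreed:** The cameras differed by 2 to 4 mm on absolute positions, with the scene view offset about +3.5 mm in x. The sink and chip shifted alike in that view, so the fit should not be affected.
- **Checks not made:** In the last pictures the arm mostly hid the post. I confirmed its final position only by eye in the top view, because the depth check in the scene view found nothing at its height. I did not re-measure the other bench items at the end. I saw no sign of contact with them.

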